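# Clip a fresh water-filter cartridge into its dock

### The arm

A 6-joint arm with a two-finger parallel gripper is mounted at the origin on the work surface. World frame = base frame: x ahead of the robot, y to its left, z up, the work surface at z = 0. Lengths are in m, angles in rad, forces in N, time in s.
With the tool pointing down it reaches from about 0.3 to 0.75 m from the base axis. Payload 8.5 kg.
Tool frame: the origin (TCP) lies at the very end of the fingers, on their centre line; the grasp point (between the pads) lies 19 mm behind it; z points along the fingers, y is the line along which they close (so a half turn about z gives the same grasp; the last joint's range is limited). The gripper opens to 88 mm and grips with 3 to 60 N. Pads are 18 mm wide; open, the fingers measure 123 mm over their backs; the gripper's body (75 mm by 187 mm) begins 45 mm behind the grasp point.
Start: joints at [0.89, 0.381, 1.297, -0, 1.464, -0.215], TCP at [0.247, 0.491, 0.239] pointing down, gripper open.
Joint ranges: [-3.11, 3.11], [-0.89, 2.33], [0.22, 2.48], [-1.42, 4.56], [0.17, 2.85], [-2.88, 2.88]. Speed limits (rad/s): [2.39, 2.39, 3.14, 3.14, 3.14, 3.14].

### API

Orientations are given as a rotation vector (axis times angle).
In Python, from cell import bot, viewer gives the robot as it stands. The module is installed in compiled form; this text tells all that it offers.
- The arm moves only by the tool arm_command, never from a script. Its argument "moves" is a list of rows, each an object of numbers: "ax", "ay", "az": the turn, a rotation vector about the tool's x, y, z in rad; "tx", "ty", "tz": the shift along the tool's x, y, z in mm; "hand": the opening, from 0 (shut) to 1 (fully open). In form: [{"ax": .., "ay": .., "az": .., "tx": .., "ty": .., "tz": .., "hand": ..}, ...]. A call has 1 to 8 rows; each row is the pose to reach, as a shift and turn from the pose commanded when the call began, along the tool's axes at that moment; what a row does not reach only later rows make up. A row lasts 1/12 s, in which the tool goes at most 41.7 mm and 7.16 degrees, less where a joint would pass 70% of its speed; a pose out of reach is approached as far as the arm can. A call with a gripper value outside its range is refused whole. The fingers move at their own pace and stop on an object; "squeeze" is the grip in N (left out, the last holds). Time passes only in rows, so rows that repeat a pose let the fingers close. It gives the time, the measured TCP pose, the force, the opening and the grip force at its end, in the units of the state.
- bot.get_state(): the state, without advancing time (a new reading comes with each control period).
- viewer.get_image(name): name is "side" or "top" or "wrist"; returns the picture (384x512x3 uint8, blue, green, red); there is no depth.
- viewer.camera_params(name): a dict with "fx", "fy", "cx", "cy" (pixels), "dist_coeffs" ([k1, k2, p1, p2, k3] as OpenCV has them; the pictures are not rectified), "camera_from_world" (4x4, takes a point from world to camera coordinates). Camera axes: x right, y up, looking along -z (the intrinsics and any distortion apply to the point x, -y, -z); pixel columns grow to the right and rows downward; lengths in m; the calibration is good to about 2 mm. A picture is of the moment at which its call begins: read the wrist's pose just before it. camera_params takes no time and is no camera call; for the wrist camera it gives the pose at the moment of the call.
- bot.hand_in(): hands the job in; it is judged then, once.
The state is a dict: "t": time; "joint_positions": joint angles; "joint_vel": joint speeds; "tau": joint torques, N m; "position": TCP position; "eef_rot": TCP orientation; "wrist_force": force on the tool from outside, world axes, zero at the start; "moment": the same for the moment, N m; "finger_gap": opening from 0.0 (shut) to 1.0 (fully open); "grasp_force": force on a finger pad.
Only numpy, scipy, OpenCV 4.12 (cv2) and the standard library are available. Lean on these libraries where they do the work, as an engineer would, in place of code of your own. Each camera call takes 0.05 s, during which the arm holds its last target. There are 200 camera calls.

### The job

Fit the spare water-filter cartridge: draw it out from under the little pine riser by its neck end, lay it flat on the bare shelf and let go, then take it again by its tail and slide it neck first under the raised clamp lever of the dock until it is fully home against the stop. Only then press the sprung lever down until its catch holds it, and let go so that it stays down by itself with the cartridge home. Leave the other things on the shelf where they are.

Things in the scene. Friction and masses are not known exactly. Their poses are not given: they have to be found in the camera images.
- cartridge: water-filter cartridge: white plastic bar 170 long x 46 wide x 45 high, 0.18-0.35 kg, loose, lying flat. Origin: centre of its underside; x along it to the neck end. Neck: grey round stub (22 diameter, 16 long) on the +x end face. A groove 22 wide, 9 deep crosses its top 30 from that face. Three grey bands near the plain tail. At first the tail half is under the riser, neck towards the robot
- head (a point): point of the cartridge: bottom middle of the neck-end face, 85 mm along +x from its origin (the stub reaches 16 mm beyond)
- tail (a point): point of the cartridge: bottom middle of the plain tail-end face, 85 mm along -x from its origin; at the start about 75 mm inside the riser's front edge
- riser: small pine bridge, fixed, 130 deep (x) x 156 wide (y) x 76 high, open at front and back, opening 128 wide and 62 high. Origin: centre of its footprint; front edge at its x = -65, facing the robot. On it, fixed, the white swing-door spice box 80 x 140 x 85 high, its front at x = -18, with a small handle to x = -35
- dock: filter dock, fixed: aluminium plate 175 long (x) x 84 wide x 8 thick, the cartridge lies on it. Origin: centre of footprint; x = the way the cartridge slides in, neck first, away from the robot. Side walls 52 apart, 14 high, from x = -47 to 37, flaring out to about 66 apart at x = -75. Two stop posts at x = 37, the stub goes between them. Steel catch post 88 high at x = 17, y = 54
- dock_stop (a point): point on the dock's floor, 8 mm above the shelf, in the middle of the stop (dock x = 37.5); axes as the dock. The cartridge is home when head is here; its tail then stands out 45 mm in front of the plate
- lever (a joint): clamp lever. 0 = raised by its spring, 0.6 rad above level; grows as pressed down; about 0.56 = held by the catch; 0.63 = hard stop. From about 0.31 it rides over the catch and snaps past it at about 0.46: some 6 to 12 N straight down on the pad. Let go before that, it springs up. Its tooth must drop into the cartridge's groove, so it goes down only if the cartridge is within about 6 mm of home
- lever_hinge (a point): hinge of the lever: steel arm hinged at the far end of the dock (dock x = 67.5, 64 above the shelf, axis along dock y) and reaching back 118 mm over the channel, towards the robot
- lever_pad (a point): middle of the top face of the lever's black thumb pad (35 long x 46 wide, 100 mm from the hinge). Raised: about 125 above the shelf, at dock x = -12; held down: 74 above the shelf, at dock x = -32
- mug: bystander: orange ceramic mug, 76 diameter, 90 high; origin under its centre, handle towards +y
- silicone_lid: bystander: dark hard silicone lid lying flat, 90 diameter, 6 thick with a 16 high knob; origin under its centre
- glass_jar: bystander: closed glass jar, 70 diameter, 170 high; origin under its centre
- tumbler: bystander: stainless tumbler, 72 diameter, 75 high; origin under its centre
- teaspoon: bystander: aluminium teaspoon lying flat, 140 long; x along it
- pepper_mill: bystander: dark wooden pepper mill, 54 diameter, 140 high; origin under its centre

How it is judged:
On the way, in this order (a step that is already met when the one before it is completed fails the run):
1. the cartridge is out from under the riser, lying flat and still on the bare shelf, not touched by the gripper, the lever still up ((x of tail in the frame of riser below -0.066 m or y of tail in the frame of riser above 0.08 m or y of tail in the frame of riser below -0.08 m) and height (world z) of each of head, tail below 0.005 m and angle between cartridge's own z axis and vertical below 0.08 rad and linear speed of cartridge below 0.02 m/s and contact force between cartridge and the arm below 0.2 N and contact force between cartridge and the fingers below 0.2 N and value of joint lever below 0.15 rad), for 0.2 s.
2. the cartridge is fully home in the dock, neck first, within 7 mm of the stop and flat on the floor, while the lever is still up (x of head in the frame of dock_stop between -0.007 and 0.004 m and y of head in the frame of dock_stop between -0.006 and 0.006 m and x of tail in the frame of dock_stop below -0.16 m and z of head in the frame of dock_stop below 0.004 m and z of tail in the frame of dock_stop below 0.006 m and angle between cartridge's own z axis and vertical below 0.06 rad and value of joint lever below 0.15 rad), for 0.2 s.
At the end, for the whole second after the job is handed in: The cartridge lies still in the dock, neck end within 7 mm of the stop and flat on the floor (6 mm sideways, head within 4 mm and tail within 6 mm in height), and the lever stays down by itself, held by the catch (joint above 0.5 rad) (x of head in the frame of dock_stop between -0.007 and 0.004 m and y of head in the frame of dock_stop between -0.006 and 0.006 m and x of tail in the frame of dock_stop below -0.16 m and z of head in the frame of dock_stop below 0.004 m and z of tail in the frame of dock_stop below 0.006 m and angle between cartridge's own z axis and vertical below 0.06 rad and value of joint lever above 0.5 rad and velocity of joint lever below 0.1 rad/s and linear speed of cartridge below 0.02 m/s); the robot touches nothing.
It fails at once if a bystander (mug, lid, jar, tumbler, teaspoon, pepper mill) is moved more than 30 mm (distance of any of mug, silicone_lid, glass_jar, tumbler, teaspoon, pepper_mill from where it was at the start of the episode above 0.03 m).
It fails at once if a standing bystander is tipped over (angle between any of mug, silicone_lid, glass_jar, tumbler, pepper_mill's own z axis and vertical above 0.5 rad).
It also fails if it takes over 64 s, if anything falls off the work surface, if the arm or the gripper's body presses on something with over 40 N, if the wrist force passes 120 N, or if a joint passes its speed limit or range.

## Working session

There is one attempt and no reset: what is moved stays moved. The work goes in short steps, Python scripts to look and compute and a tool call to move; the robot and the scene stay as the last step left them, time stands still between calls to the robot, and variables do not carry over. Pictures are saved under pics/ and viewed, at most 10 in all, crops included, and the job is handed in when it is done.

Besides the shell and the picture viewer there is one more tool, called by a JSON object that holds its "op" and its "data", one argument or row to a line. arm_command: Moves the arm, as the interface text tells. Its arguments: {"type":"object","properties":{"moves":{"type":"array"},"squeeze":{"type":"number"}},"required":["moves"]}

```bash
mkdir -p pics; cat > h.py <<'E'
import numpy as np, cv2
from scipy.spatial.transform import Rotation as R
from cell import bot, viewer
def cam(n):
    p=viewer.camera_params(n); K=np.array([[p['fx'],0,p['cx']],[0,p['fy'],p['cy']],[0,0,1]]); return K,np.array(p['dist_coeffs'],float),np.array(p['camera_from_world'])
def ray(c,uv):
    K,d,T=c; q=cv2.undistortPoints(np.array([[uv]],float),K,d)[0,0]
    v=T[:3,:3].T@np.array([q[0],-q[1],-1]); o=-T[:3,:3].T@T[:3,3]; return o,v
def at(c,uv,z):
    o,v=ray(c,uv); return o+v*(z-o[2])/v[2]
def proj(c,P):
    K,d,T=c; P=np.atleast_2d(P); q=(T[:3,:3]@P.T).T+T[:3,3]; q=q*[1,-1,-1]
    return cv2.projectPoints(q,np.zeros(3),np.zeros(3),K,d)[0][:,0]
def pose():
    s=bot.get_state(); return np.array(s['position']),R.from_rotvec(s['eef_rot']),s
def goto(p,Rm=None):
    P,r,s=pose(); print('t mm',np.round(r.inv().apply(np.array(p)-P)*1000,1), 'rotvec', None if Rm is None else np.round((r.inv()*Rm).as_rotvec(),4))
E
python3 - <<'E'
from h import *
for n in('side','top'):
    cv2.imwrite(f'pics/{n}0.png',cv2.resize(viewer.get_image(n),(800,600),interpolation=cv2.INTER_CUBIC))
    K,d,T=cam(n); print(n,K.round(1).tolist(),d,(-T[:3,:3].T@T[:3,3]).round(3))
P,r,s=pose(); print(P,r.as_matrix().round(3),s)
E
```

```text
side [[407.7, 0.0, 257.9], [0.0, 407.7, 193.6], [0.0, 0.0, 1.0]] [-0.13598193  0.          0.          0.          0.        ] [1.136 0.93  0.865]
top [[431.2, 0.0, 250.7], [0.0, 431.2, 192.3], [0.0, 0.0, 1.0]] [-0.14182366  0.          0.          0.          0.        ] [ 4.590e-01 -1.000e-03  1.457e+00]
[0.24688072 0.49120984 0.23822202] [[-0.893  0.449 -0.001]
 [ 0.449  0.893 -0.001]
 [ 0.    -0.001 -1.   ]] {'t': 0.1, 'joint_positions': array([ 8.89682662e-01,  3.81121130e-01,  1.29813017e+00, -8.66102217e-07,
        1.46359156e+00, -2.15315076e-01]), 'joint_vel': array([ 1.54843866e-03,  1.92674487e-05, -1.84042143e-03,  5.83375359e-04,
        1.24997117e-03,  1.60185689e-03]), 'tau': array([ 3.49382848e-03, -4.38651216e+01, -2.24914187e+01,  7.14985770e-02,
        3.42050171e-02, -6.13653810e-05]), 'position': array([0.24688072, 0.49120984, 0.23822202]), 'eef_rot': array([-7.24952913e-01, -3.05624697e+00,  1.77011992e-03]), 'wrist_force': array([0.08041657, 0.73601391, 0.24254102]), 'moment': array([ 0.04356714, -0.03890407,  0.05580649]), 'grasp_force': 0.0, 'finger_gap': 0.9994860527541995}
```

View pics/top0.png

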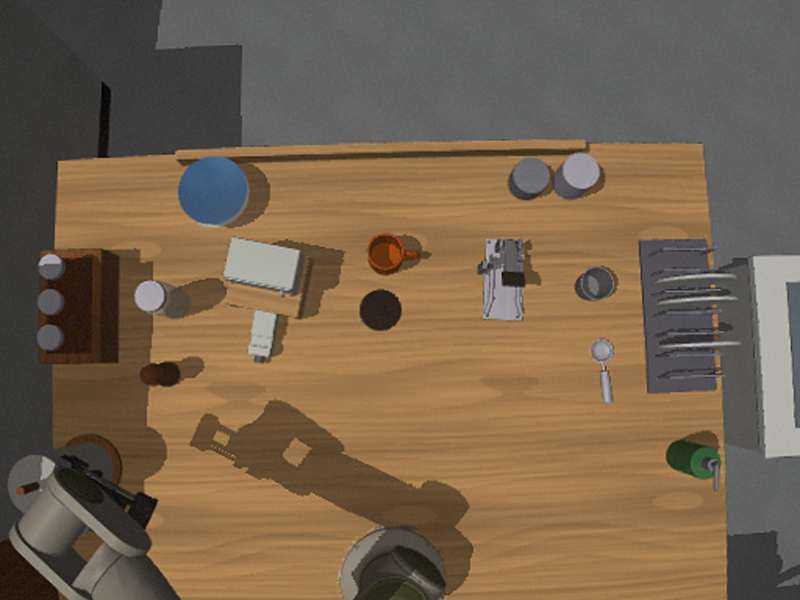

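View pics/side0.png

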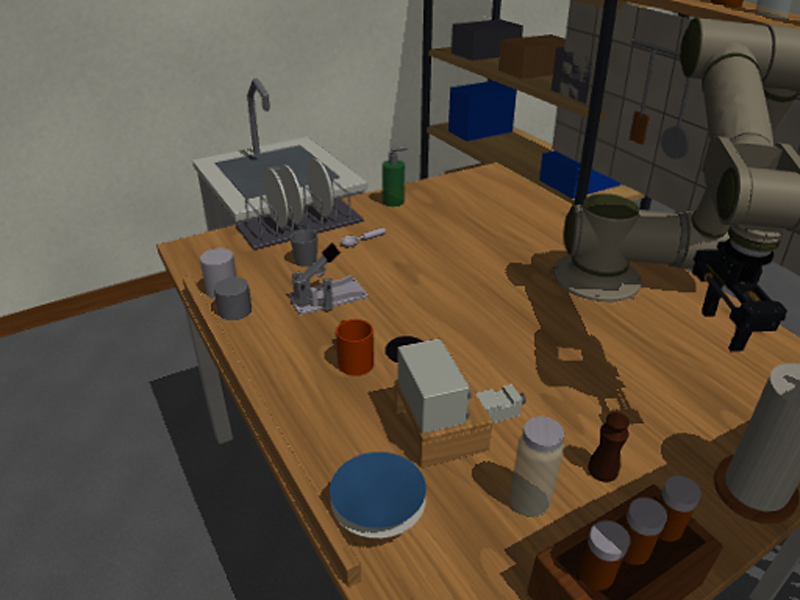

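The top view shows the riser with spice box at about (265,275), the cartridge front at (262,335), the mug at (385,253), the lid at (380,310), the dock at (503,278) and the teaspoon at (604,370). The side view agrees with this. I'll enlarge the parts that matter.

```bash
python3 - <<'E'
from h import *
im=viewer.get_image('top')
# orig coords: crop cartridge x135-205,y140-240 ; dock x 295-350, y 145-212
a=im[145:240,135:205]; b=im[145:215,295:350]
A=cv2.resize(a,None,fx=6,fy=6,interpolation=cv2.INTER_CUBIC); B=cv2.resize(b,None,fx=7,fy=7,interpolation=cv2.INTER_CUBIC)
M=np.zeros((570,800,3),np.uint8); M[:570,:410]=A[:, :410]; M[:490,415:800]=B
cv2.imwrite('pics/m1.png',M)
E
```

```text
(no output)
```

View pics/m1.png

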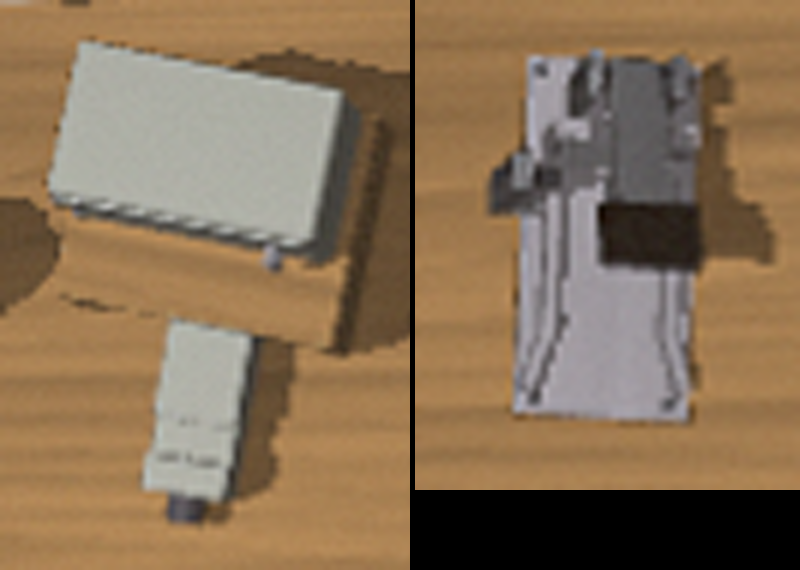

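Left panel: the cartridge top's neck-end corners are at (145,487) and (225,500), its sides run up to (172,320) and (252,335), and the stub is at (186,508). The riser's top front edge runs (60,297)–(340,352). Right panel: the dock plate corners are (515,413), (690,421) and (528,57), and the pad is centred near (650,236).

```bash
python3 - <<'E'
from h import *
c=cam('top')
A=lambda u,v:((u+.5)/6-.5+135,(v+.5)/6-.5+145)
B=lambda u,v:((u-415+.5)/7-.5+295,(v+.5)/7-.5+145)
g=lambda n,p,z:(print(n,at(c,p,z).round(4)),at(c,p,z))[1]
nl=g('nl',A(145,487),.045);nr=g('nr',A(225,500),.045);l2=g('l2',A(172,320),.045);r2=g('r2',A(253,335),.045)
g('stub tip',A(186,522),.0225)
print('width',np.linalg.norm(nl-nr),'yaw L',np.degrees(np.arctan2(*(nl-l2)[[1,0]])),'yaw R',np.degrees(np.arctan2(*(nr-r2)[[1,0]])),'face n',np.degrees(np.arctan2(*(nl-nr)[[1,0]]))+90-360)
a=g('ris fl',A(60,297),.076);b=g('ris fr',A(340,352),.076);print(np.linalg.norm(a-b))
d=[g('dock',B(*p),.008) for p in((515,413),(690,421),(528,57),(700,57))]
print(np.linalg.norm(d[0]-d[1]),np.linalg.norm(d[0]-d[2]),'yaw',np.degrees(np.arctan2(*(d[2]-d[0])[[1,0]])),np.degrees(np.arctan2(*(d[1]-d[0])[[0,1]])), 'yaw2',np.degrees(np.arctan2(*(d[0]-d[1])[[1,0]]))-90)
g('pad',B(650,236),.125)
E
```

```text
nl [0.4908 0.2906 0.045 ]
nr [0.4826 0.2465 0.045 ]
l2 [0.5822 0.2745 0.045 ]
r2 [0.5726 0.2297 0.045 ]
stub tip [0.4714 0.2725 0.0225]
width 0.044828870173103164 yaw L 170.00042952360656 yaw R 169.41647351644133 face n -190.526121232332
ris fl [0.5936 0.3295 0.076 ]
ris fr [0.5597 0.1779 0.076 ]
0.1553613298795686
dock [ 0.5521 -0.2103  0.008 ]
dock [ 0.5457 -0.2955  0.008 ]
dock [ 0.7262 -0.2243  0.008 ]
dock [ 0.7242 -0.3093  0.008 ]
0.08541795182425357 0.17460948570542242 yaw -4.585996000433074 -175.67250038644647 yaw2 -4.3274996135535275
pad [ 0.622  -0.2575  0.125 ]
```

```bash
cat >> h.py <<'E'
def down(yawdeg):  # tool z down, tool x at yaw
    y=np.radians(yawdeg); x=np.array([np.cos(y),np.sin(y),0]); z=np.array([0,0,-1.]); return R.from_matrix(np.c_[x,np.cross(z,x),z])
E
python3 - <<'E'
from h import *
goto([.518,.263,.2],down(170.)); goto([.518,.263,.012],down(170.))
c=cam('top')
for n,p,z in(('mug',(385,253),.09),('lid',(380,310),.01),('jar',(150,296),.17),('mill',(160,373),.1)): print(n,at(c,np.array(p)*.64,z).round(3))
E
```

```text
t mm [-344.7  -82.1   38.3] rotvec [-0.001  -0.0003 -0.2912]
t mm [-344.8  -82.   226.3] rotvec [-0.001  -0.0003 -0.2912]
mug [ 0.687 -0.003  0.09 ]
lid [0.576 0.011 0.01 ]
jar [0.603 0.458 0.17 ]
mill [0.452 0.462 0.1  ]
```

{"op": "arm_command", "data": {
  "moves": [
    {"tx":-40,"ty":-9,"az":-0.05,"tz":0,"hand":1},
    {"tx":-80,"ty":-18,"az":-0.1,"tz":0,"hand":1},
    {"tx":-120,"ty":-28,"az":-0.15,"hand":1},
    {"tx":-160,"ty":-38,"az":-0.2,"tz":0,"hand":1},
    {"tx":-200,"ty":-48,"az":-0.25,"tz":5,"hand":1},
    {"tx":-240,"ty":-57,"az":-0.291,"tz":15,"hand":1},
    {"tx":-280,"ty":-66,"az":-0.291,"tz":25,"hand":1},
    {"tx":-319,"ty":-75,"az":-0.291,"tz":35,"hand":1}
  ]
}}

```text
invalid input at $.moves[0]: expected keys ax, ay, az, tx, ty, tz, hand
```

```bash
python3 - <<'E'
from h import *
goto([.518,.263,.2],down(170.)); goto([.518,.263,.012],down(170.)); print(pose()[0])
E
```

```text
t mm [-344.7  -82.1   38.3] rotvec [-0.001  -0.0003 -0.2912]
t mm [-344.8  -82.   226.3] rotvec [-0.001  -0.0003 -0.2912]
[0.246901   0.49124862 0.23831409]
```

{"op": "arm_command", "data": {
  "moves": [
    {"ax":0,"ay":0,"az":-0.05,"tx":-40,"ty":-9,"tz":0,"hand":1},
    {"ax":0,"ay":0,"az":-0.1,"tx":-80,"ty":-18,"tz":0,"hand":1},
    {"ax":0,"ay":0,"az":-0.15,"tx":-120,"ty":-28,"tz":0,"hand":1},
    {"ax":0,"ay":0,"az":-0.2,"tx":-160,"ty":-38,"tz":0,"hand":1},
    {"ax":0,"ay":0,"az":-0.25,"tx":-200,"ty":-48,"tz":5,"hand":1},
    {"ax":0,"ay":0,"az":-0.291,"tx":-240,"ty":-57,"tz":15,"hand":1},
    {"ax":0,"ay":0,"az":-0.291,"tx":-280,"ty":-66,"tz":25,"hand":1},
    {"ax":0,"ay":0,"az":-0.291,"tx":-319,"ty":-75,"tz":35,"hand":1}
  ]
}}

```text
t: 0.82
position: [0.4991, 0.2799, 0.2035]
eef_rot: [-0.274, -3.13, -0.0]
wrist_force: [-0.2, 0.0, -0.2]
finger_gap: 0.999
grasp_force: 0.0
```

```bash
python3 - <<'E'
from h import *
goto([.518,.263,.2],down(170.)); goto([.518,.263,.012],down(170.)); print(pose()[0])
E
```

```text
t mm [-21.5 -13.3   3.5] rotvec [ 0.0001 -0.     -0.0003]
t mm [-21.5 -13.4 191.5] rotvec [ 0.0001 -0.     -0.0003]
[0.49911027 0.27988794 0.20345301]
```

{"op": "arm_command", "data": {
  "moves": [
    {"ax":0,"ay":0,"az":0,"tx":-22.5,"ty":-14,"tz":35,"hand":1},
    {"ax":0,"ay":0,"az":0,"tx":-22.5,"ty":-14,"tz":70,"hand":1},
    {"ax":0,"ay":0,"az":0,"tx":-22.5,"ty":-14,"tz":100,"hand":1},
    {"ax":0,"ay":0,"az":0,"tx":-22.5,"ty":-14,"tz":100,"hand":1}
  ]
}}

```text
t: 1.15
position: [0.5152, 0.2624, 0.0982]
eef_rot: [-0.275, -3.119, 0.006]
wrist_force: [-0.6, 0.5, -0.1]
finger_gap: 1.001
grasp_force: 0.0
```

```bash
python3 - <<'E'
from h import *
goto([.518,.263,.012],down(170.)); print(pose()[0])
i=viewer.get_image('wrist'); cv2.imwrite('pics/w1.png',i)
E
```

```text
t mm [-3.5  1.5 86.2] rotvec [-0.0047 -0.0099 -0.0015]
[0.51515872 0.26240842 0.09823343]
```

View pics/w1.png

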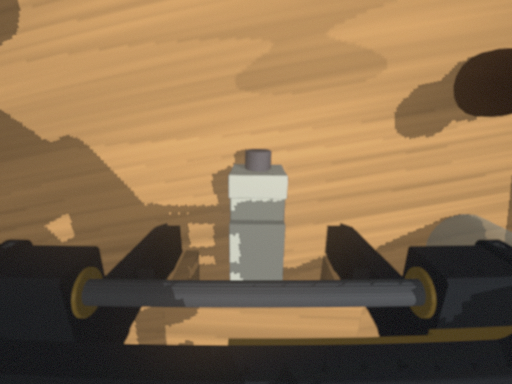

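The wrist view shows the cartridge (column ~257) centred between the fingers (~254) and square to them. I'll descend and grip it.

{"op": "arm_command", "data": {
  "moves": [
    {"ax":0,"ay":0,"az":0,"tx":0,"ty":0,"tz":30,"hand":1},
    {"ax":0,"ay":0,"az":0,"tx":0,"ty":0,"tz":60,"hand":1},
    {"ax":0,"ay":0,"az":0,"tx":0,"ty":0,"tz":87,"hand":1},
    {"ax":0,"ay":0,"az":0,"tx":0,"ty":0,"tz":87,"hand":1},
    {"ax":0,"ay":0,"az":0,"tx":0,"ty":0,"tz":87,"hand":0.3},
    {"ax":0,"ay":0,"az":0,"tx":0,"ty":0,"tz":87,"hand":0.3},
    {"ax":0,"ay":0,"az":0,"tx":0,"ty":0,"tz":87,"hand":0.3},
    {"ax":0,"ay":0,"az":0,"tx":0,"ty":0,"tz":87,"hand":0.3}
  ],
  "squeeze": 45
}}

```text
t: 1.87
position: [0.5184, 0.2642, 0.0189]
eef_rot: [0.274, 3.127, 0.002]
wrist_force: [-0.1, -0.4, -0.0]
finger_gap: 0.721
grasp_force: 0.0
```

{"op": "arm_command", "data": {
  "moves": [
    {"ax":0,"ay":0,"az":0,"tx":0,"ty":0,"tz":0,"hand":0.3},
    {"ax":0,"ay":0,"az":0,"tx":0,"ty":0,"tz":0,"hand":0.3},
    {"ax":0,"ay":0,"az":0,"tx":0,"ty":0,"tz":0,"hand":0.3}
  ]
}}

```text
t: 2.12
position: [0.5178, 0.2639, 0.0174]
eef_rot: [0.274, 3.129, 0.001]
wrist_force: [-1.0, 0.3, 3.4]
finger_gap: 0.515
grasp_force: 45.0
```

{"op": "arm_command", "data": {
  "moves": [
    {"ax":0,"ay":0,"az":0,"tx":0,"ty":0,"tz":-4,"hand":0.3},
    {"ax":0,"ay":0,"az":0,"tx":15,"ty":0,"tz":-7,"hand":0.3},
    {"ax":0,"ay":0,"az":0,"tx":35,"ty":0,"tz":-7,"hand":0.3},
    {"ax":0,"ay":0,"az":0,"tx":55,"ty":0,"tz":-7,"hand":0.3},
    {"ax":0,"ay":0,"az":0,"tx":75,"ty":0,"tz":-7,"hand":0.3},
    {"ax":0,"ay":0,"az":0,"tx":95,"ty":0,"tz":-7,"hand":0.3},
    {"ax":0,"ay":0,"az":0,"tx":110,"ty":0,"tz":-7,"hand":0.3},
    {"ax":0,"ay":0,"az":0,"tx":110,"ty":0,"tz":-7,"hand":0.3}
  ]
}}

```text
t: 2.78
position: [0.4062, 0.283, 0.0238]
eef_rot: [-0.272, -3.127, 0.002]
wrist_force: [-0.4, 0.2, -1.8]
finger_gap: 0.517
grasp_force: 45.0
```

{"op": "arm_command", "data": {
  "moves": [
    {"ax":0,"ay":0,"az":0,"tx":0,"ty":0,"tz":-30,"hand":0.3},
    {"ax":0,"ay":0,"az":0,"tx":0,"ty":0,"tz":-60,"hand":0.3},
    {"ax":0,"ay":0,"az":0,"tx":0,"ty":0,"tz":-90,"hand":0.3},
    {"ax":0,"ay":0,"az":0,"tx":0,"ty":0,"tz":-100,"hand":0.3},
    {"ax":0,"ay":0,"az":0,"tx":0,"ty":0,"tz":-100,"hand":0.3}
  ],
  "squeeze": 55
}}

```text
t: 3.2
position: [0.411, 0.2833, 0.1266]
eef_rot: [0.274, 3.124, 0.004]
wrist_force: [0.9, -0.7, -2.8]
finger_gap: 0.517
grasp_force: 55.0
```

```bash
python3 - <<'E'
from h import *
# grasp dock x = -145 target, dock frame
yaw=np.radians(-4.45); D=np.array([.6361,-.2597]); e=np.array([np.cos(yaw),np.sin(yaw)])
print('target',D-.150*e); t=[*(D-.150*e),.12]
goto(t,down(-4.45)); print(pose()[2])
cv2.imwrite('pics/s2.png',viewer.get_image('side')[140:300,230:430].repeat(3,0).repeat(3,1))
E
```

```text
target [ 0.48655219 -0.24806164]
t mm [-166.9 -510.1    5.9] rotvec [ 0.0077 -0.004   3.0443]
{'t': 3.2, 'joint_positions': array([ 3.65945367e-01,  4.08797184e-01,  1.61559379e+00, -8.07963735e-05,
        1.11152888e+00, -1.02985880e+00]), 'joint_vel': array([-0.00028925,  0.05294718,  0.06581062, -0.001397  , -0.0563007 ,
       -0.00015869]), 'tau': array([ 1.53994700e-01, -4.32112169e+01, -1.89877671e+01, -3.28965043e-02,
        5.02740908e-01,  2.30068923e-03]), 'position': array([0.41095082, 0.28329121, 0.12656798]), 'eef_rot': array([0.27402222, 3.12446591, 0.00379488]), 'wrist_force': array([ 0.8762075 , -0.69144433, -2.83739942]), 'moment': array([ 0.0303728 ,  0.15186581, -0.02552622]), 'grasp_force': 54.981803689152, 'finger_gap': 0.5165631947219562}
```

View pics/s2.png

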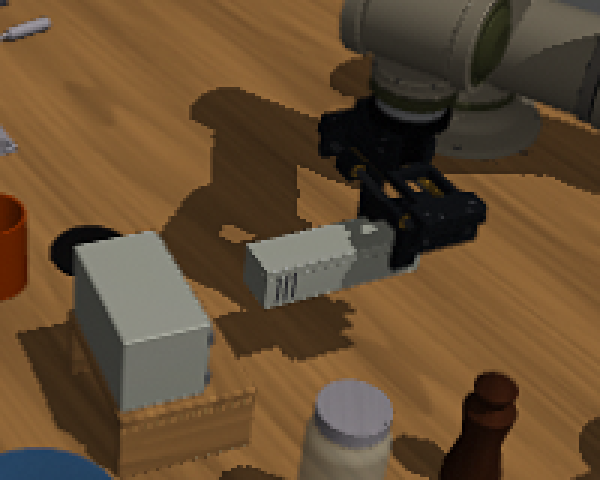

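The side view shows the cartridge held level and clear of the riser (tail at (258,280)). Next I swing it round towards the front of the dock.

{"op": "arm_command", "data": {
  "moves": [
    {"ax":0,"ay":0,"az":0.12,"tx":-3,"ty":-22,"tz":0,"hand":0.3},
    {"ax":0,"ay":0,"az":0.24,"tx":-6,"ty":-45,"tz":0,"hand":0.3},
    {"ax":0,"ay":0,"az":0.36,"tx":-10,"ty":-68,"tz":0,"hand":0.3},
    {"ax":0,"ay":0,"az":0.48,"tx":-13,"ty":-90,"tz":0,"hand":0.3},
    {"ax":0,"ay":0,"az":0.6,"tx":-16,"ty":-113,"tz":0,"hand":0.3},
    {"ax":0,"ay":0,"az":0.72,"tx":-19,"ty":-136,"tz":0,"hand":0.3},
    {"ax":0,"ay":0,"az":0.84,"tx":-23,"ty":-158,"tz":0,"hand":0.3},
    {"ax":0,"ay":0,"az":0.96,"tx":-26,"ty":-181,"tz":0,"hand":0.3}
  ]
}}

```text
t: 3.92
position: [0.403, 0.099, 0.1227]
eef_rot: [-1.695, -2.642, 0.002]
wrist_force: [0.6, 0.1, -2.3]
finger_gap: 0.516
grasp_force: 55.0
```

{"op": "arm_command", "data": {
  "moves": [
    {"ax":0,"ay":0,"az":0.12,"tx":-19,"ty":-7,"tz":0,"hand":0.3},
    {"ax":0,"ay":0,"az":0.24,"tx":-38,"ty":-14,"tz":0,"hand":0.3},
    {"ax":0,"ay":0,"az":0.36,"tx":-57,"ty":-20,"tz":0,"hand":0.3},
    {"ax":0,"ay":0,"az":0.48,"tx":-76,"ty":-27,"tz":0,"hand":0.3},
    {"ax":0,"ay":0,"az":0.6,"tx":-94,"ty":-34,"tz":0,"hand":0.3},
    {"ax":0,"ay":0,"az":0.72,"tx":-113,"ty":-41,"tz":0,"hand":0.3},
    {"ax":0,"ay":0,"az":0.84,"tx":-132,"ty":-47,"tz":0,"hand":0.3},
    {"ax":0,"ay":0,"az":0.96,"tx":-151,"ty":-54,"tz":0,"hand":0.3}
  ]
}}

```text
t: 4.58
position: [0.4179, -0.0606, 0.1227]
eef_rot: [-2.724, -1.561, 0.002]
wrist_force: [-0.4, 0.2, -1.5]
finger_gap: 0.518
grasp_force: 55.0
```

{"op": "arm_command", "data": {
  "moves": [
    {"ax":0,"ay":0,"az":0.12,"tx":-13,"ty":12,"tz":0,"hand":0.3},
    {"ax":0,"ay":0,"az":0.24,"tx":-26,"ty":24,"tz":0,"hand":0.3},
    {"ax":0,"ay":0,"az":0.36,"tx":-40,"ty":36,"tz":0,"hand":0.3},
    {"ax":0,"ay":0,"az":0.48,"tx":-53,"ty":48,"tz":0,"hand":0.3},
    {"ax":0,"ay":0,"az":0.6,"tx":-66,"ty":60,"tz":0,"hand":0.3},
    {"ax":0,"ay":0,"az":0.72,"tx":-80,"ty":72,"tz":0,"hand":0.3},
    {"ax":0,"ay":0,"az":0.84,"tx":-93,"ty":84,"tz":0,"hand":0.3},
    {"ax":0,"ay":0,"az":0.96,"tx":-106,"ty":96,"tz":0,"hand":0.3}
  ]
}}

```text
t: 5.25
position: [0.448, -0.2003, 0.1224]
eef_rot: [-3.137, -0.126, 0.003]
wrist_force: [-0.8, -0.2, -2.4]
finger_gap: 0.516
grasp_force: 55.0
```

```bash
python3 - <<'E'
from h import *
goto([.4866,-.2481,.03],down(-4.45)); print(pose()[2])
E
```

```text
t mm [34.8 51.  92.2] rotvec [-0.0016  0.002   0.1581]
{'t': 5.25, 'joint_positions': array([-6.62153451e-01,  4.04868780e-01,  1.63826152e+00,  2.18973280e-05,
        1.10103233e+00,  8.28225656e-01]), 'joint_vel': array([-2.86035988e-01,  1.86634766e-01, -3.30750832e-01, -9.12894637e-04,
        1.44914850e-01,  1.14163783e+00]), 'tau': array([  1.46191344, -42.52152085, -17.14885354,  -0.04668249,
        -0.13584013,  -1.54905606]), 'position': array([ 0.44800504, -0.2002562 ,  0.12238002]), 'eef_rot': array([-3.13737877e+00, -1.26202053e-01,  3.06002496e-03]), 'wrist_force': array([-0.75643751, -0.16602234, -2.38264796]), 'moment': array([-0.00570056,  0.04275142, -0.04192434]), 'grasp_force': 54.97576145455241, 'finger_gap': 0.5163007986687286}
```

{"op": "arm_command", "data": {
  "moves": [
    {"ax":0,"ay":0,"az":0.08,"tx":17,"ty":25,"tz":20,"hand":0.3},
    {"ax":0,"ay":0,"az":0.155,"tx":34,"ty":50,"tz":50,"hand":0.3},
    {"ax":0,"ay":0,"az":0.155,"tx":34.5,"ty":50.5,"tz":75,"hand":0.3},
    {"ax":0,"ay":0,"az":0.155,"tx":34.5,"ty":50.5,"tz":92,"hand":0.3},
    {"ax":0,"ay":0,"az":0.155,"tx":34.5,"ty":50.5,"tz":92,"hand":0.3},
    {"ax":0,"ay":0,"az":0.155,"tx":34.5,"ty":50.5,"tz":92,"hand":0.3},
    {"ax":0,"ay":0,"az":0.155,"tx":34.5,"ty":50.5,"tz":92,"hand":0.3}
  ]
}}

```text
t: 5.83
position: [0.4872, -0.2468, 0.0323]
eef_rot: [3.139, -0.107, 0.001]
wrist_force: [0.0, -0.2, -2.7]
finger_gap: 0.517
grasp_force: 55.0
```

```bash
python3 - <<'E'
from h import *
goto([.4866,-.2481,.0175],down(-4.45)); print(pose()[0])
E
```

```text
t mm [-0.5  1.3 14.8] rotvec [ 0.0003 -0.0004  0.0095]
[ 0.48720345 -0.24679651  0.03233938]
```

{"op": "arm_command", "data": {
  "moves": [
    {"ax":0,"ay":0,"az":0.009,"tx":-0.5,"ty":1,"tz":6,"hand":0.3},
    {"ax":0,"ay":0,"az":0.009,"tx":-0.5,"ty":1,"tz":10,"hand":0.3},
    {"ax":0,"ay":0,"az":0.009,"tx":-0.5,"ty":1,"tz":14,"hand":0.3},
    {"ax":0,"ay":0,"az":0.009,"tx":-0.5,"ty":1,"tz":15,"hand":0.3},
    {"ax":0,"ay":0,"az":0.009,"tx":-0.5,"ty":1,"tz":15,"hand":0.3},
    {"ax":0,"ay":0,"az":0.009,"tx":-0.5,"ty":1,"tz":15,"hand":0.3}
  ]
}}

```text
t: 6.33
position: [0.4865, -0.2476, 0.0174]
eef_rot: [3.139, -0.121, 0.001]
wrist_force: [-1.8, 0.9, 4.8]
finger_gap: 0.518
grasp_force: 55.0
```

{"op": "arm_command", "data": {
  "moves": [
    {"ax":0,"ay":0,"az":0,"tx":0,"ty":0,"tz":0,"hand":0.7},
    {"ax":0,"ay":0,"az":0,"tx":0,"ty":0,"tz":0,"hand":1},
    {"ax":0,"ay":0,"az":0,"tx":0,"ty":0,"tz":0,"hand":1},
    {"ax":0,"ay":0,"az":0,"tx":0,"ty":0,"tz":0,"hand":1},
    {"ax":0,"ay":0,"az":0,"tx":0,"ty":0,"tz":0,"hand":1},
    {"ax":0,"ay":0,"az":0,"tx":0,"ty":0,"tz":-30,"hand":1},
    {"ax":0,"ay":0,"az":0,"tx":0,"ty":0,"tz":-60,"hand":1},
    {"ax":0,"ay":0,"az":0,"tx":0,"ty":0,"tz":-80,"hand":1}
  ]
}}

```text
t: 7.0
position: [0.4868, -0.2479, 0.099]
eef_rot: [3.138, -0.121, 0.002]
wrist_force: [0.7, -0.5, -0.0]
finger_gap: 0.999
grasp_force: 0.0
```

{"op": "arm_command", "data": {
  "moves": [
    {"ax":0,"ay":0,"az":0,"tx":-40,"ty":0,"tz":0,"hand":1},
    {"ax":0,"ay":0,"az":0,"tx":-80,"ty":0,"tz":0,"hand":1},
    {"ax":0,"ay":0,"az":0,"tx":-110,"ty":0,"tz":0,"hand":1},
    {"ax":0,"ay":0,"az":0,"tx":-110,"ty":0,"tz":0,"hand":1},
    {"ax":0,"ay":0,"az":0,"tx":-110,"ty":0,"tz":0,"hand":1}
  ]
}}

```text
t: 7.42
position: [0.3762, -0.2393, 0.0973]
eef_rot: [3.139, -0.124, 0.001]
wrist_force: [-0.7, -0.3, 0.9]
finger_gap: 1.001
grasp_force: 0.0
```

```bash
python3 - <<'E'
from h import *
print(pose()[2])
w=viewer.get_image('wrist'); t=viewer.get_image('top')
M=np.zeros((580,800,3),np.uint8)
A=cv2.resize(t[145:270,280:355],None,fx=4.6,fy=4.6,interpolation=cv2.INTER_CUBIC); print(A.shape)
M[:575,:345]=A; M[:341,345:800]=cv2.resize(w,(455,341))
cv2.imwrite('pics/m2.png',M)
E
```

```text
{'t': 7.4167, 'joint_positions': array([-8.33213462e-01,  3.76638776e-01,  1.79039172e+00,  1.02754686e-04,
        9.74126903e-01,  8.16444596e-01]), 'joint_vel': array([ 0.02718635,  0.03068344, -0.06153953,  0.00193449,  0.00183474,
        0.00887704]), 'tau': array([-6.77346513e-01, -3.76218545e+01, -1.38841197e+01, -1.02137140e-02,
        2.33995635e-02, -1.39454626e-01]), 'position': array([ 0.37621066, -0.23927228,  0.09726577]), 'eef_rot': array([ 3.13889654e+00, -1.23924320e-01,  5.74546540e-04]), 'wrist_force': array([-0.6653572 , -0.25296133,  0.92409154]), 'moment': array([ 0.0065744 ,  0.16841113, -0.01747493]), 'grasp_force': 0.0, 'finger_gap': 1.0007235933689274}
(575, 345, 3)
```

View pics/m2.png

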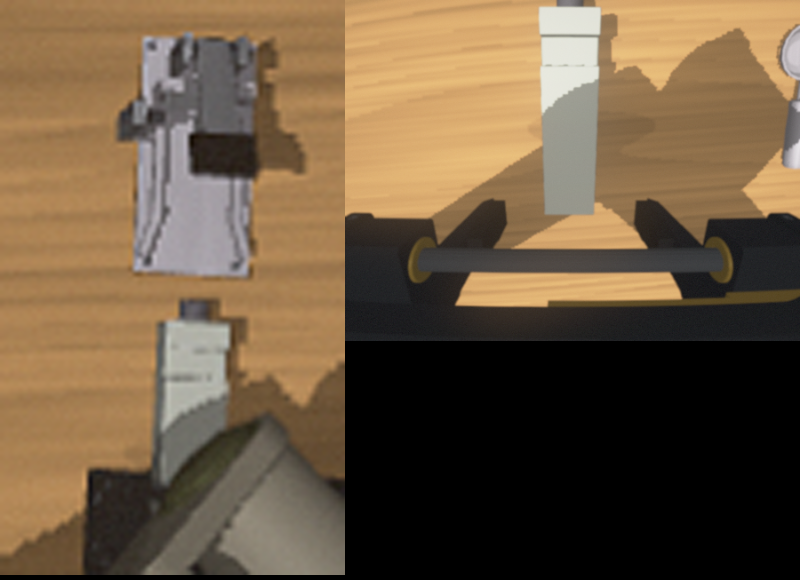

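The top crop shows the cartridge lying in front of the dock with its neck towards it (neck-face corners at (160,321) and (229,319)). The wrist crop shows its tail edge at (545–597, 214), centred between the fingers. I'll check these against the calibration.

```bash
python3 - <<'E'
from h import *
w=cam('wrist'); k=512/455
yaw=np.radians(-4.45); D=np.array([.6361,-.2597,0]); Rz=R.from_euler('z',yaw)
dk=lambda p: (Rz.inv().apply(p-D)*1000).round(1)
for u,v,z in((545,214,.045),(597,214,.045),(540,8,.045),(601,8,.045)):
    p=at(w,((u-345+.5)*k-.5,(v+.5)*k-.5),z); print(p.round(4),dk(p))
t=cam('top')
for u,v in((160,321),(229,319)):
    p=at(t,((u+.5)/4.6-.5+280,(v+.5)/4.6-.5+145),.045); print('top',p.round(4),dk(p))
print(proj(w,pose()[0])/k+[345,0])
print('tcp dock',dk(pose()[0]))
goto(D+Rz.apply([-.266,0,.026]),down(-4.45))
E
```

```text
[ 0.3485 -0.2135  0.045 ] [-290.3   23.8   45. ]
[ 0.3448 -0.2617  0.045 ] [-290.3  -24.6   45. ]
[ 0.5157 -0.2276  0.045 ] [-122.5   22.6   45. ]
[ 0.5123 -0.2723  0.045 ] [-122.4  -22.1   45. ]
top [ 0.5136 -0.2218  0.045 ] [-125.1   28.3   45. ]
top [ 0.5134 -0.2717  0.045 ] [-121.4  -21.5   45. ]
[[571.06375242 210.07600688]]
tcp dock [-2.592e+02 -1.000e-01  9.710e+01]
t mm [-6.9 -0.2 71.1] rotvec [ 0.0009 -0.0011  0.0003]
```

{"op": "arm_command", "data": {
  "moves": [
    {"ax":0,"ay":0,"az":0,"tx":-9,"ty":0,"tz":25,"hand":1},
    {"ax":0,"ay":0,"az":0,"tx":-9,"ty":0,"tz":50,"hand":1},
    {"ax":0,"ay":0,"az":0,"tx":-9,"ty":0,"tz":75,"hand":1},
    {"ax":0,"ay":0,"az":0,"tx":-9,"ty":0,"tz":83,"hand":1},
    {"ax":0,"ay":0,"az":0,"tx":-9,"ty":0,"tz":83,"hand":1},
    {"ax":0,"ay":0,"az":0,"tx":-9,"ty":0,"tz":83,"hand":0.3},
    {"ax":0,"ay":0,"az":0,"tx":-9,"ty":0,"tz":83,"hand":0.3},
    {"ax":0,"ay":0,"az":0,"tx":-9,"ty":0,"tz":83,"hand":0.3}
  ],
  "squeeze": 58
}}

```text
t: 8.18
position: [0.3685, -0.2389, 0.0149]
eef_rot: [3.138, -0.121, 0.003]
wrist_force: [0.2, -0.3, 0.3]
finger_gap: 0.798
grasp_force: 0.0
```

{"op": "arm_command", "data": {
  "moves": [
    {"ax":0,"ay":0,"az":0,"tx":0,"ty":0,"tz":0,"hand":0.3},
    {"ax":0,"ay":0,"az":0,"tx":0,"ty":0,"tz":0,"hand":0.3},
    {"ax":0,"ay":0,"az":0,"tx":0,"ty":0,"tz":0,"hand":0.3},
    {"ax":0,"ay":0,"az":0,"tx":0,"ty":0,"tz":0,"hand":0.3}
  ]
}}

```text
t: 8.52
position: [0.3679, -0.2385, 0.0142]
eef_rot: [3.139, -0.121, 0.001]
wrist_force: [0.3, 0.9, 3.9]
finger_gap: 0.519
grasp_force: 58.0
```

{"op": "arm_command", "data": {
  "moves": [
    {"ax":0,"ay":0,"az":0,"tx":0,"ty":0,"tz":-5,"hand":0.3},
    {"ax":0,"ay":0,"az":0,"tx":0,"ty":0,"tz":-10,"hand":0.3},
    {"ax":0,"ay":0,"az":0,"tx":0,"ty":0,"tz":-12,"hand":0.3},
    {"ax":0,"ay":0,"az":0,"tx":0,"ty":0,"tz":-12,"hand":0.3},
    {"ax":0,"ay":0,"az":0,"tx":0,"ty":0,"tz":-12,"hand":0.3}
  ]
}}

```text
t: 8.93
position: [0.3678, -0.2384, 0.026]
eef_rot: [3.139, -0.121, 0.0]
wrist_force: [0.1, -0.7, -2.2]
finger_gap: 0.515
grasp_force: 58.0
```

```bash
python3 - <<'E'
from h import *
yaw=np.radians(-4.45); D=np.array([.6361,-.2597,0]); Rz=R.from_euler('z',yaw)
dk=lambda p: (Rz.inv().apply(p-D)*1000).round(1)
print('tcp dock',dk(pose()[0]))
w=viewer.get_image('wrist'); t=viewer.get_image('top')
M=np.zeros((580,800,3),np.uint8)
M[:575,:345]=cv2.resize(t[145:270,280:355],None,fx=4.6,fy=4.6,interpolation=cv2.INTER_CUBIC); M[:341,345:800]=cv2.resize(w,(455,341))
cv2.imwrite('pics/m3.png',M)
goto([*(D+Rz.apply([-.185,0,0]))[:2],pose()[0][2]],down(-4.45))
E
```

```text
tcp dock [-269.1    0.4   26. ]
t mm [84.2  0.5 -0. ] rotvec [-0.0002  0.0002  0.0005]
```

View pics/m3.png

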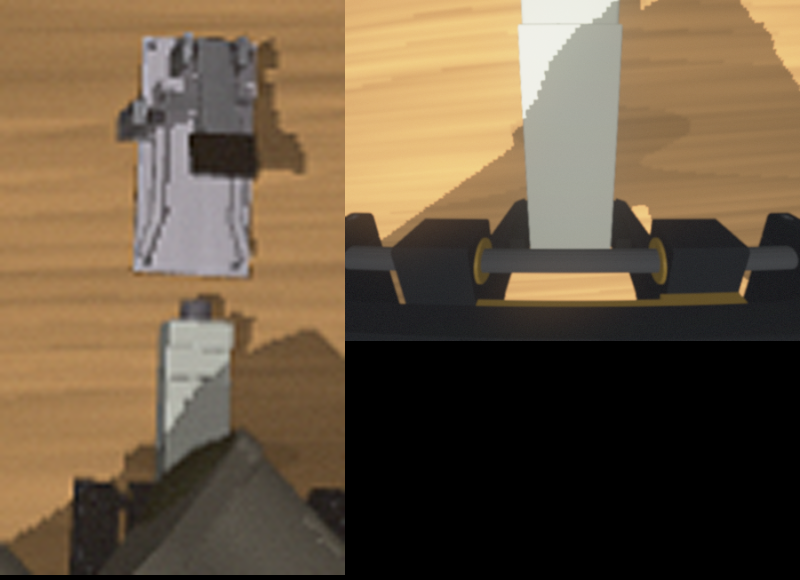

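The cartridge is gripped by its tail, lifted and straight in line with the dock channel (neck at (197,310), channel centre ~193). I'll slide it in.

{"op": "arm_command", "data": {
  "moves": [
    {"ax":0,"ay":0,"az":0,"tx":10,"ty":0.5,"tz":0,"hand":0.3},
    {"ax":0,"ay":0,"az":0,"tx":25,"ty":0.5,"tz":0,"hand":0.3},
    {"ax":0,"ay":0,"az":0,"tx":40,"ty":0.5,"tz":0,"hand":0.3},
    {"ax":0,"ay":0,"az":0,"tx":52,"ty":0.5,"tz":0,"hand":0.3},
    {"ax":0,"ay":0,"az":0,"tx":64,"ty":0.5,"tz":0,"hand":0.3},
    {"ax":0,"ay":0,"az":0,"tx":74,"ty":0.5,"tz":0,"hand":0.3},
    {"ax":0,"ay":0,"az":0,"tx":82,"ty":0.5,"tz":0,"hand":0.3},
    {"ax":0,"ay":0,"az":0,"tx":90,"ty":0.5,"tz":0,"hand":0.3}
  ]
}}

```text
t: 9.7
position: [0.4584, -0.2457, 0.0257]
eef_rot: [-3.139, 0.121, 0.0]
wrist_force: [0.1, 0.1, -2.2]
finger_gap: 0.521
grasp_force: 58.0
```

{"op": "arm_command", "data": {
  "moves": [
    {"ax":0,"ay":0,"az":0,"tx":8,"ty":0,"tz":0,"hand":0.3},
    {"ax":0,"ay":0,"az":0,"tx":16,"ty":0,"tz":0,"hand":0.3},
    {"ax":0,"ay":0,"az":0,"tx":24,"ty":0,"tz":0,"hand":0.3},
    {"ax":0,"ay":0,"az":0,"tx":32,"ty":0,"tz":0,"hand":0.3},
    {"ax":0,"ay":0,"az":0,"tx":40,"ty":0,"tz":0,"hand":0.3},
    {"ax":0,"ay":0,"az":0,"tx":45,"ty":0,"tz":0,"hand":0.3},
    {"ax":0,"ay":0,"az":0,"tx":45,"ty":0,"tz":0,"hand":0.3}
  ]
}}

```text
t: 10.28
position: [0.5033, -0.2495, 0.0259]
eef_rot: [3.139, -0.12, 0.001]
wrist_force: [-1.0, 0.0, -1.5]
finger_gap: 0.518
grasp_force: 58.0
```

```bash
cat >>h.py <<'E'
yaw=np.radians(-4.45); D=np.array([.6361,-.2597,0]); Rz=R.from_euler('z',yaw)
dk=lambda p: (Rz.inv().apply(p-D)*1000).round(1)
E
python3 - <<'E'
from h import *
P,r,s=pose(); print('tcp dock',dk(P),s['wrist_force'],s['moment'])
w=viewer.get_image('wrist'); t=viewer.get_image('top')
M=np.zeros((580,800,3),np.uint8)
M[:575,:345]=cv2.resize(t[145:270,280:355],None,fx=4.6,fy=4.6,interpolation=cv2.INTER_CUBIC); M[:341,345:800]=cv2.resize(w,(455,341))
cv2.imwrite('pics/m4.png',M)
E
```

```text
tcp dock [-1.332e+02 -1.000e-01  2.590e+01] [-0.96386159  0.04080649 -1.5059603 ] [ 0.06192842  0.28846744 -0.0223604 ]
```

View pics/m4.png

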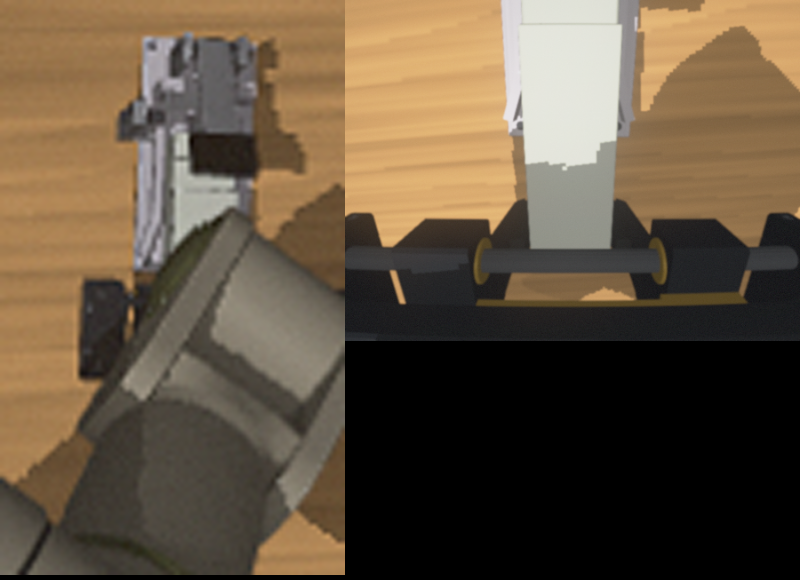

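The cartridge is inside the channel, under the raised lever (pad at (222,152)), and there is no side force. I'll lower it to the plate and push gently to the stop.

{"op": "arm_command", "data": {
  "moves": [
    {"ax":0,"ay":0,"az":0,"tx":4,"ty":0,"tz":2,"hand":0.3},
    {"ax":0,"ay":0,"az":0,"tx":8,"ty":0,"tz":3,"hand":0.3},
    {"ax":0,"ay":0,"az":0,"tx":12,"ty":0,"tz":3.5,"hand":0.3},
    {"ax":0,"ay":0,"az":0,"tx":15,"ty":0,"tz":3.5,"hand":0.3},
    {"ax":0,"ay":0,"az":0,"tx":17,"ty":0,"tz":3.5,"hand":0.3},
    {"ax":0,"ay":0,"az":0,"tx":19,"ty":0,"tz":3.5,"hand":0.3},
    {"ax":0,"ay":0,"az":0,"tx":19,"ty":0,"tz":3.5,"hand":0.3}
  ]
}}

```text
t: 10.97
position: [0.5217, -0.2509, 0.0225]
eef_rot: [3.139, -0.121, 0.001]
wrist_force: [0.3, 0.6, -1.6]
finger_gap: 0.516
grasp_force: 58.0
```

{"op": "arm_command", "data": {
  "moves": [
    {"ax":0,"ay":0,"az":0,"tx":1.5,"ty":0,"tz":0,"hand":0.3},
    {"ax":0,"ay":0,"az":0,"tx":3,"ty":0,"tz":0,"hand":0.3},
    {"ax":0,"ay":0,"az":0,"tx":3,"ty":0,"tz":0,"hand":0.3}
  ]
}}

```text
t: 11.22
position: [0.5245, -0.2511, 0.0225]
eef_rot: [3.139, -0.121, 0.001]
wrist_force: [0.8, -0.3, -1.8]
finger_gap: 0.515
grasp_force: 58.0
```

```bash
python3 - <<'E'
from h import *
P,r,s=pose(); print('tcp dock',dk(P),s['wrist_force'],s['moment'])
E
```

```text
tcp dock [-1.119e+02 -1.000e-01  2.250e+01] [ 0.84329831 -0.30735112 -1.79638185] [-0.00854146  0.17029071  0.02239291]
```

Not at the stop yet, so I continue in small steps.

{"op": "arm_command", "data": {
  "moves": [
    {"ax":0,"ay":0,"az":0,"tx":1,"ty":0,"tz":0,"hand":0.3},
    {"ax":0,"ay":0,"az":0,"tx":2,"ty":0,"tz":0,"hand":0.3},
    {"ax":0,"ay":0,"az":0,"tx":2,"ty":0,"tz":0,"hand":0.3}
  ]
}}

```text
t: 11.47
position: [0.5265, -0.2512, 0.0224]
eef_rot: [3.139, -0.121, 0.0]
wrist_force: [1.1, 0.5, -1.4]
finger_gap: 0.517
grasp_force: 58.0
```

{"op": "arm_command", "data": {
  "moves": [
    {"ax":0,"ay":0,"az":0,"tx":1,"ty":0,"tz":0,"hand":0.3},
    {"ax":0,"ay":0,"az":0,"tx":2,"ty":0,"tz":0,"hand":0.3},
    {"ax":0,"ay":0,"az":0,"tx":2,"ty":0,"tz":0,"hand":0.3}
  ]
}}

```text
t: 11.72
position: [0.5285, -0.2514, 0.0224]
eef_rot: [3.139, -0.121, 0.0]
wrist_force: [0.8, -0.1, -1.1]
finger_gap: 0.518
grasp_force: 58.0
```

{"op": "arm_command", "data": {
  "moves": [
    {"ax":0,"ay":0,"az":0,"tx":1,"ty":0,"tz":0,"hand":0.3},
    {"ax":0,"ay":0,"az":0,"tx":2,"ty":0,"tz":0,"hand":0.3},
    {"ax":0,"ay":0,"az":0,"tx":2,"ty":0,"tz":0,"hand":0.3}
  ]
}}

```text
t: 11.97
position: [0.5291, -0.2512, 0.0222]
eef_rot: [-3.138, 0.121, 0.005]
wrist_force: [-6.7, 0.9, 1.9]
finger_gap: 0.518
grasp_force: 58.0
```

```bash
python3 - <<'E'
from h import *
P,r,s=pose(); print('tcp dock',dk(P),s['wrist_force'],s['moment'])
w=viewer.get_image('wrist'); c=viewer.get_image('side')
M=np.zeros((600,800,3),np.uint8)
M[:300,:400]=cv2.resize(w,(400,300)); M[:,400:]=cv2.resize(c[140:215,180:230],(400,600),interpolation=cv2.INTER_CUBIC)
cv2.imwrite('pics/m5.png',M)
E
```

```text
tcp dock [-107.3    0.2   22.2] [-6.73481914  0.90771276  1.87577795] [-0.04078946  1.14584953 -0.15164347]
```

View pics/m5.png

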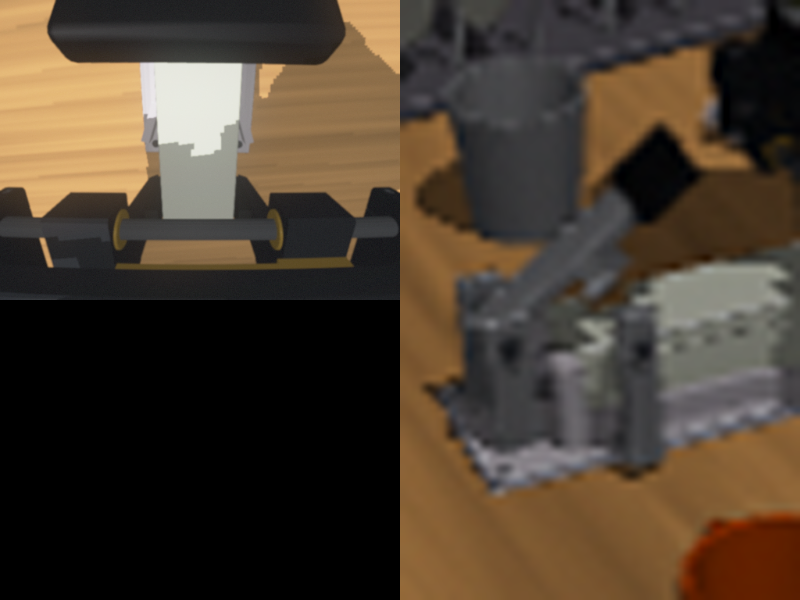

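A 7 N contact appeared right where the stop was expected. The side crop shows the groove (590,320) under the lever tooth, with the neck end against the stop posts. I'll relax the push, let go and back away.

{"op": "arm_command", "data": {
  "moves": [
    {"ax":0,"ay":0,"az":0,"tx":-0.5,"ty":0,"tz":0.3,"hand":0.3},
    {"ax":0,"ay":0,"az":0,"tx":-0.5,"ty":0,"tz":0.3,"hand":0.7},
    {"ax":0,"ay":0,"az":0,"tx":-0.5,"ty":0,"tz":0.3,"hand":1},
    {"ax":0,"ay":0,"az":0,"tx":-0.5,"ty":0,"tz":0.3,"hand":1},
    {"ax":0,"ay":0,"az":0,"tx":-0.5,"ty":0,"tz":0.3,"hand":1},
    {"ax":0,"ay":0,"az":0,"tx":-20,"ty":0,"tz":0,"hand":1},
    {"ax":0,"ay":0,"az":0,"tx":-50,"ty":0,"tz":0,"hand":1},
    {"ax":0,"ay":0,"az":0,"tx":-80,"ty":0,"tz":0,"hand":1}
  ]
}}

```text
t: 12.73
position: [0.45, -0.2451, 0.0223]
eef_rot: [3.139, -0.12, 0.001]
wrist_force: [-0.5, -0.8, -0.7]
finger_gap: 0.997
grasp_force: 0.0
```

```bash
python3 - <<'E'
from h import *
P,r,s=pose(); print('tcp dock',dk(P),s['wrist_force'])
K,d,T=cam('wrist'); print('cam dock',dk(-T[:3,:3].T@T[:3,3]))
w=viewer.get_image('wrist'); c=viewer.get_image('side')
M=np.zeros((600,800,3),np.uint8)
M[:300,:400]=cv2.resize(w,(400,300)); M[:,400:]=cv2.resize(c[140:215,180:230],(400,600),interpolation=cv2.INTER_CUBIC)
cv2.imwrite('pics/m6.png',M)
E
```

```text
tcp dock [-1.867e+02  1.000e-01  2.230e+01] [-0.52699275 -0.81184996 -0.67867108]
cam dock [-111.     1.   168.5]
```

View pics/m6.png

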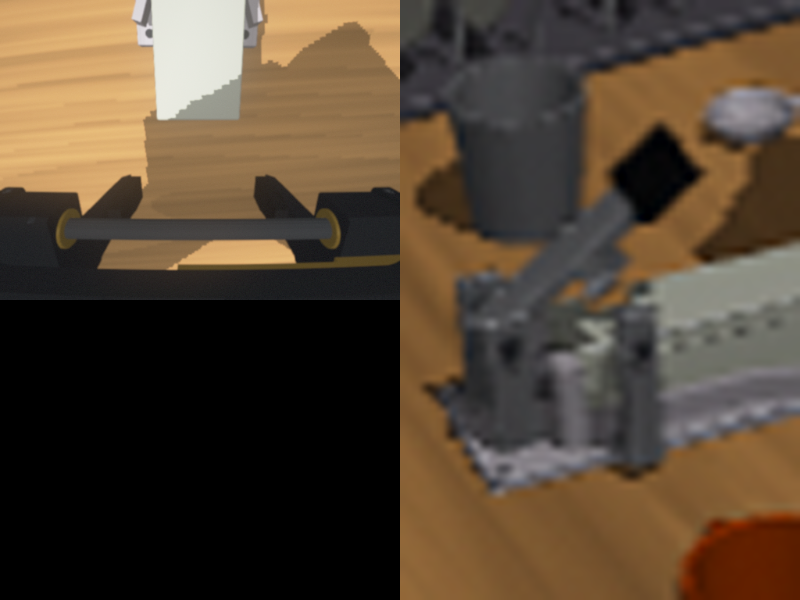

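The wrist view shows the cartridge standing free with its tail at row 119, and the lever is still up (pad at (655,175)). I check the tail numerically, then go above the pad with the fingers shut.

```bash
python3 - <<'E'
from h import *
w=cam('wrist')
for u in(157,241): print(dk(at(w,((u+.5)*1.28-.5,119.5*1.28-.5),.053)))
goto(D+Rz.apply([-.016,0,.15]),down(-4.45))
E
```

```text
[-133.    23.9   53. ]
[-133.   -22.6   53. ]
t mm [ 173.     0.3 -128.2] rotvec [-0.002   0.003  -0.0009]
```

{"op": "arm_command", "data": {
  "moves": [
    {"ax":0,"ay":0,"az":0,"tx":0,"ty":0,"tz":-35,"hand":0},
    {"ax":0,"ay":0,"az":0,"tx":0,"ty":0,"tz":-70,"hand":0},
    {"ax":0,"ay":0,"az":0,"tx":0,"ty":0,"tz":-105,"hand":0},
    {"ax":0,"ay":0,"az":0,"tx":0,"ty":0,"tz":-140,"hand":0},
    {"ax":0,"ay":0,"az":0,"tx":30,"ty":0,"tz":-150,"hand":0},
    {"ax":0,"ay":0,"az":0,"tx":65,"ty":0,"tz":-150,"hand":0},
    {"ax":0,"ay":0,"az":0,"tx":100,"ty":0,"tz":-150,"hand":0},
    {"ax":0,"ay":0,"az":0,"tx":130,"ty":0,"tz":-150,"hand":0}
  ],
  "squeeze": 10
}}

```text
t: 13.5
position: [0.5828, -0.2553, 0.1731]
eef_rot: [3.138, -0.121, 0.003]
wrist_force: [-0.4, -0.8, -0.6]
finger_gap: 0.418
grasp_force: 0.0
```

{"op": "arm_command", "data": {
  "moves": [
    {"ax":0,"ay":0,"az":0,"tx":20,"ty":0,"tz":0,"hand":0},
    {"ax":0,"ay":0,"az":0,"tx":38,"ty":0,"tz":0,"hand":0},
    {"ax":0,"ay":0,"az":0,"tx":38,"ty":0,"tz":15,"hand":0},
    {"ax":0,"ay":0,"az":0,"tx":38,"ty":0,"tz":25,"hand":0},
    {"ax":0,"ay":0,"az":0,"tx":38,"ty":0,"tz":25,"hand":0},
    {"ax":0,"ay":0,"az":0,"tx":38,"ty":0,"tz":25,"hand":0}
  ]
}}

```text
t: 14.0
position: [0.6178, -0.2581, 0.147]
eef_rot: [-3.139, 0.121, 0.002]
wrist_force: [0.0, -0.2, 0.3]
finger_gap: 0.006
grasp_force: 0.0
```

```bash
python3 - <<'E'
from h import *
P,r,s=pose(); print('tcp dock',dk(P),s['wrist_force'])
goto(D+Rz.apply([-.016,0,.125]),down(-4.45))
goto(D+Rz.apply([-.028,0,.074]),down(-4.45))
E
```

```text
tcp dock [-1.84e+01  1.00e-01  1.47e+02] [ 0.01548836 -0.17509244  0.32068396]
t mm [ 2.4  0.1 22. ] rotvec [-0.0007  0.0012  0.0003]
t mm [-9.5  0.2 73. ] rotvec [-0.0007  0.0012  0.0003]
```

The tail is at dock x −133, where home is −132.5, so the cartridge is home. I press the pad down.

{"op": "arm_command", "data": {
  "moves": [
    {"ax":0,"ay":0,"az":0,"tx":0,"ty":0,"tz":12,"hand":0},
    {"ax":0,"ay":0,"az":0,"tx":0,"ty":0,"tz":20,"hand":0},
    {"ax":0,"ay":0,"az":0,"tx":-2,"ty":0,"tz":28,"hand":0},
    {"ax":0,"ay":0,"az":0,"tx":-4,"ty":0,"tz":36,"hand":0},
    {"ax":0,"ay":0,"az":0,"tx":-6,"ty":0,"tz":43,"hand":0},
    {"ax":0,"ay":0,"az":0,"tx":-7,"ty":0,"tz":50,"hand":0},
    {"ax":0,"ay":0,"az":0,"tx":-8,"ty":0,"tz":56,"hand":0},
    {"ax":0,"ay":0,"az":0,"tx":-9,"ty":0,"tz":60,"hand":0}
  ]
}}

```text
t: 14.67
position: [0.6088, -0.2577, 0.0871]
eef_rot: [3.139, -0.121, 0.0]
wrist_force: [-1.2, -0.2, 3.2]
finger_gap: 0.005
grasp_force: 1.5
```

{"op": "arm_command", "data": {
  "moves": [
    {"ax":0,"ay":0,"az":0,"tx":0,"ty":0,"tz":5,"hand":0},
    {"ax":0,"ay":0,"az":0,"tx":0,"ty":0,"tz":9,"hand":0},
    {"ax":0,"ay":0,"az":0,"tx":0,"ty":0,"tz":12,"hand":0},
    {"ax":0,"ay":0,"az":0,"tx":0,"ty":0,"tz":12,"hand":0}
  ]
}}

```text
t: 15.0
position: [0.6088, -0.2573, 0.0743]
eef_rot: [-3.138, 0.121, 0.002]
wrist_force: [-0.3, -0.3, 1.2]
finger_gap: 0.003
grasp_force: 0.0
```

{"op": "arm_command", "data": {
  "moves": [
    {"ax":0,"ay":0,"az":0,"tx":0,"ty":0,"tz":1.5,"hand":0},
    {"ax":0,"ay":0,"az":0,"tx":0,"ty":0,"tz":3,"hand":0},
    {"ax":0,"ay":0,"az":0,"tx":0,"ty":0,"tz":3,"hand":0}
  ]
}}

```text
t: 15.25
position: [0.6092, -0.2576, 0.0723]
eef_rot: [3.139, -0.121, 0.0]
wrist_force: [0.9, -0.6, 0.8]
finger_gap: 0.004
grasp_force: 0.5
```

{"op": "arm_command", "data": {
  "moves": [
    {"ax":0,"ay":0,"az":0,"tx":0,"ty":0,"tz":1.5,"hand":0},
    {"ax":0,"ay":0,"az":0,"tx":0,"ty":0,"tz":3,"hand":0},
    {"ax":0,"ay":0,"az":0,"tx":0,"ty":0,"tz":3,"hand":0}
  ]
}}

```text
t: 15.5
position: [0.6091, -0.2576, 0.0695]
eef_rot: [3.139, -0.121, 0.0]
wrist_force: [-0.4, 0.1, 3.9]
finger_gap: 0.004
grasp_force: 1.8
```

{"op": "arm_command", "data": {
  "moves": [
    {"ax":0,"ay":0,"az":0,"tx":0,"ty":0,"tz":-10,"hand":0},
    {"ax":0,"ay":0,"az":0,"tx":0,"ty":0,"tz":-40,"hand":0},
    {"ax":0,"ay":0,"az":0,"tx":0,"ty":0,"tz":-80,"hand":0},
    {"ax":0,"ay":0,"az":0,"tx":0,"ty":0,"tz":-110,"hand":0},
    {"ax":0,"ay":0,"az":0,"tx":-40,"ty":0,"tz":-120,"hand":0},
    {"ax":0,"ay":0,"az":0,"tx":-80,"ty":0,"tz":-120,"hand":0},
    {"ax":0,"ay":0,"az":0,"tx":-120,"ty":0,"tz":-120,"hand":0},
    {"ax":0,"ay":0,"az":0,"tx":-120,"ty":0,"tz":-120,"hand":0}
  ]
}}

```text
t: 16.17
position: [0.4833, -0.2461, 0.1893]
eef_rot: [-3.136, 0.123, 0.008]
wrist_force: [0.8, -0.4, 0.8]
finger_gap: 0.001
grasp_force: 0.0
```

```bash
python3 - <<'E'
from h import *
c=cam('side'); im=viewer.get_image('side'); old=cv2.imread('pics/side0.png'); old=cv2.resize(old,(512,384),interpolation=cv2.INTER_AREA)
for n,x,z in(('up',-.012,.125),('down',-.032,.074)):
    u,v=proj(c,D+Rz.apply([x,0,z]))[0]; k=lambda i:i[int(v)-1:int(v)+3,int(u)-1:int(u)+3].mean((0,1)).round()
    print(n,(u,v),'old',k(old),'new',k(im))
g=im[150:200,195:235].max(2)<40; y,x=np.nonzero(g); print('dark px',len(x),x.mean()+195,y.mean()+150)
# cartridge tail in top and wrist: print white/gray edge
w=cam('wrist'); wi=viewer.get_image('wrist'); P,r,s=pose(); print(dk(P),s['wrist_force'],s['t'])
for xx in (-.0325-.1-.012,-.1325-.006,-.1325+.006,-.1325+.012): 
    q=proj(w,D+Rz.apply([xx,0,.053]))[0]; a,b=int(q[0]),int(q[1]); print(xx,(a,b),wi[b,a] if 0<=b<384 else None)
E
```

```text
up (np.float64(211.35207648307804), np.float64(159.82368550982008)) old [7. 6. 5.] new [26. 47. 67.]
down (np.float64(217.17108618311087), np.float64(170.56280134547995)) old [ 49.  88. 125.] new [8. 6. 6.]
dark px 114 211.10526315789474 169.56140350877195
[-1.478e+02 -1.000e-01  1.905e+02] [ 0.26531055 -0.2960191   0.58542772] 16.2667
-0.14450000000000002 (254, 172) [118 177 221]
-0.1385 (254, 167) [131 198 236]
-0.1265 (254, 156) [223 233 233]
-0.12050000000000001 (254, 150) [224 233 233]
```

The pad is now dark at its held-down spot and gone from its raised spot. I do one last check of the tail edge, then hand in.

```bash
python3 - <<'E'
from h import *
w=cam('wrist'); wi=viewer.get_image('wrist').astype(int)
b=[v for v in range(150,172) if wi[v,254,0]>180][-1]; e=dk(at(w,(254,b+.5),.053))[0]; s=pose()[2]
print('tail',e,np.abs(s['joint_vel']).max())
if -138<e<-129: print(bot.hand_in())
E
```

```text
tail -130.7 0.0341641231899252
the job is handed in; nothing more can be done
None
```

The cartridge is home in the dock, the lever is held down by its catch, and I handed the job in at about 16 s; the judge's verdict was not shown. My last camera measurement put the tail at dock x −130.7 mm, against −132.5 when fully home, and the lever pad sat at its held-down position with the arm clear.

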